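# Fold the cover leaf over the etching plate

## Task

The cover leaf of the plate board (blue back, yellow lining) stands half open over the empty black bed. Push it gently over its spine with the fingertips, touching only its blue back and edges, and lay it fully flat over the copper plate on the other side, then let go. Do not touch its yellow lining or the copper plate, pick up nothing, and leave the tin, tape, knife and block where they are.

Things in the scene. Friction and masses are not known exactly. Their poses are not given: they have to be found in the camera images.
- board: plywood plate board fixed to the table, 190 mm along its x, 400 mm along its y, 12 mm thick; origin at the centre of its underside, on the table. A spine runs along its x axis over the middle, between two dark steel posts (18 x 16 mm, 32 mm high, centred at x = +-83 mm). On its +y half lies a black rubber bed, empty, on its -y half a white bed; the top of both is 18 mm above the table. Its position and yaw vary.
- leaf (a joint): hinge of the blue leaf about the spine, rad: 0 = flat over the black bed (board's +y side), 1.57 = upright, 3.14 = flat over the copper plate (board's -y side), where it stops. Stiff: the leaf stays where it is left and needs a push of about 2 to 4 N square to it at its free edge. It starts half open, at 0.5 to 0.95.
- spine (a point): mid-spine of the blue leaf, a stiff panel 140 mm along the spine, 180 mm from spine axis to free edge, 5 mm thick, about 200 g (varies). The point lies on the spine axis, 24.5 mm above the table over the middle of the board. x runs along the spine (the board's x), y lies in the leaf towards the free edge, z is square to it. At joint 0 its axes equal the board's.
- lining (a point): centre of the yellow lining on the leaf's inner (+z) face, 134 x 164 mm, ending 3 mm from the leaf's free edge and ends. It looks up at joint 0 and lies against the copper plate at 3.14. Not to be touched. The other face, the blue back, looks down at joint 0 and up at 3.14: this is the one to push.
- edge (a point): middle of the leaf's free edge, 180 mm from the spine axis, in the middle of its thickness
- plate: etched copper plate 110 x 130 x 3 mm, fixed on the white bed; origin at the centre of its underside, 104 mm from the spine on the board's -y side, 18 mm above the table. It is covered by the leaf when this lies flat at 3.14, with 1 mm between. Not to be touched by the robot.
- ink_tin: tin of ink, round, 70 mm wide and 70 mm high, standing loose on the table beside the board; origin at the centre of its underside
- tape: roll of paper tape lying loose on the table, 84 mm wide, hole 60 mm, 24 mm high; origin at the centre of its underside
- knife: ink knife lying loose on the table, 200 mm long along its x: wooden handle 22 mm wide and 18 mm high at -x, flat steel blade 32 mm wide at +x; origin at the middle of its underside
- sponge_block: cork rubbing block lying loose on the table, 100 x 60 x 35 mm; origin at the centre of its underside

How it is judged:
By the outcome, as a careful person would: the job done as asked, in the order asked, and still so for the second after the job is handed in, with the robot touching nothing.
It also fails if it takes over 37 s, if anything falls off the work surface, if the arm or the gripper's body presses on something with over 40 N, if the wrist force passes 120 N, or if a joint passes its speed limit or range.

## Robot

A 6-joint arm with a two-finger parallel gripper is mounted at the origin on the work surface. World frame = base frame: x ahead of the robot, y to its left, z up, the work surface at z = 0. Lengths are in mm, angles in degrees, forces in N, time in s.
With the tool pointing down it reaches from about 325 to 1000 mm from the base axis. Payload 5.1 kg.
Tool frame: the origin (TCP) lies midway between the tips of the shut fingers; the grasp point (between the pads) lies 19 mm behind it (ctrl.grasp_offset is the distance from the TCP to the grasp point, in mm); z points along the fingers, y is the direction in which the jaws open and shut (so a half turn about z gives the same grasp; the last joint's range is limited). The gripper opens to 85 mm and grips with 20 to 120 N. Pads are 22 mm wide; open, the fingers measure 114 mm over their backs; the gripper's body (76 mm by 85 mm) begins 54 mm behind the grasp point. The pads swing forward as they close: fully open they stand 13 mm farther back than shut.
Start: joints at [-69.534, 7.093, 94.555, -0, 78.352, -4.733], TCP at [276.71, -588.146, 231.322] pointing down, gripper open.
Joint ranges: [-149.61, 149.61], [-58.7, 133.49], [1.44, 155.28], [-77.14, 257.14], [18.33, 153.61], [-166.67, 166.67]. Speed limits (degrees/s): [147.25, 147.25, 180, 180, 180, 180].

## Interface

Orientations are given as a 3x3 rotation matrix whose columns are the frame's x, y, z axes.
In Python, from cell import ctrl gives the robot as it stands. The module is installed in compiled form; this text tells all that it offers.
- The arm moves only by the tool play_rows, never from a script. Its arguments are lists of equal length, an entry for each row: "jaw": the opening, from 0 (shut) to 1 (fully open); "dp": the shift along the tool's x, y, z in mm, a list of three; "rotation": the turn, a rotation vector about the tool's x, y, z in rad, a list of three. A call has 1 to 8 rows; each row is the pose to reach, as a shift and turn from the pose commanded when the call began, along the tool's axes at that moment; what a row does not reach only later rows make up. A row lasts 1/12 s, in which the tool goes at most 41.7 mm and 7.16 degrees, less where a joint would pass 70% of its speed; a pose out of reach is approached as far as the arm can. A call with a gripper value outside its range is refused whole. The fingers move at their own pace and stop on an object; the grip force is fixed at half the most. Time passes only in rows, so rows that repeat a pose let the fingers close. It gives the time, the measured TCP pose, the force and the opening at its end, in the units of the state.
- ctrl.read_state(): the state, without advancing time (a new reading comes with each control period).
- ctrl.grab_frame(name): name is "side" or "top"; returns a dict with "pixels" (400x640x3 uint8, red, green, blue), "camera_matrix" (3x3 intrinsics, pixels), "view" (4x4, takes a point from world to camera coordinates). Camera axes: x right, y up, looking along -z (the intrinsics and any distortion apply to the point x, -y, -z); pixel columns grow to the right and rows downward; lengths in mm; the calibration is good to about 2 mm. A picture is of the moment at which its call begins. There is no depth.
- ctrl.close_job(): hands the job in, once; it reports no verdict.
The state is a dict: "t": time; "q": joint angles; "qvel": joint speeds; "tau": joint torques, N m; "eef_pos": TCP position; "tcp_rot": TCP orientation; "wrist_force": force on the tool from outside, world axes, zero at the start; "torque": the same for the moment, N m; "opening": finger opening in mm.
Only numpy, scipy, OpenCV 4.12 (cv2) and the standard library are available. Lean on these libraries where they do the work, as an engineer would, in place of code of your own. Each camera call takes 0.05 s, during which the arm holds its last target.

## Working session

There is one attempt and no reset: what is moved stays moved. The work goes in short steps, Python scripts to look and compute and a tool call to move; the robot and the scene stay as the last step left them, time stands still between calls to the robot, and variables do not carry over. Pictures are saved under pics/ and viewed, and the job is handed in when it is done.

Besides the shell and the picture viewer there is one more tool, called after "Call:" as name(argument=value, ...) on one line, values as JSON. play_rows: Moves the arm, as the interface text tells. Its arguments: {"type":"object","properties":{"jaw":{"type":"array","items":{"type":"number"}},"dp":{"type":"array","items":{"type":"array","items":{"type":"number"}}},"rotation":{"type":"array","items":{"type":"array","items":{"type":"number"}}}},"required":["jaw","dp","rotation"]}

```bash
mkdir -p pics; ls; python3 - <<'E'
from cell import ctrl
import cv2,numpy as np
s=ctrl.read_state()
for k in s: print(k,np.round(s[k],3).tolist())
for n in("side","top"):
    f=ctrl.grab_frame(n); cv2.imwrite(f"pics/{n}0.png",f["pixels"][:,:,::-1]); print(n,f["camera_matrix"].tolist(),np.round(f["view"],4).tolist(),[k for k in f])
    np.savez(f"{n}0.npz",**f)
E
```

```text
pics
t 0.0
q [-69.534, 7.133, 94.634, -0.001, 78.352, -4.733]
qvel [-0.053, -0.064, -0.057, 0.112, 0.061, -0.009]
tau [-0.0, -42.361, -36.546, -0.0, 0.007, 0.0]
eef_pos [276.495, -587.586, 230.063]
tcp_rot [[0.905, 0.426, -0.001], [0.426, -0.905, 0.002], [0.0, -0.002, -1.0]]
wrist_force [0.331, -0.477, -0.067]
torque [0.02, -0.017, 0.003]
opening 85.592
side [[409.4396151665314, 0.0, 312.26726546255486], [0.0, 409.4396151665314, 203.16987536434533], [0.0, 0.0, 1.0]] [[0.9993, -0.0372, -0.0015, -606.9147], [0.0254, 0.651, 0.7587, -107.0321], [-0.0273, -0.7582, 0.6515, -1108.3338], [0.0, 0.0, 0.0, 1.0]] ['pixels', 'camera_matrix', 'view']
top [[458.16312616809887, 0.0, 321.16953288957467], [0.0, 458.16312616809887, 204.35862224808977], [0.0, 0.0, 1.0]] [[-0.027, -0.9994, -0.02, 108.9741], [0.9847, -0.03, 0.1715, -627.581], [-0.172, -0.015, 0.985, -1134.3523], [0.0, 0.0, 0.0, 1.0]] ['pixels', 'camera_matrix', 'view']
```

View pics/side0.png

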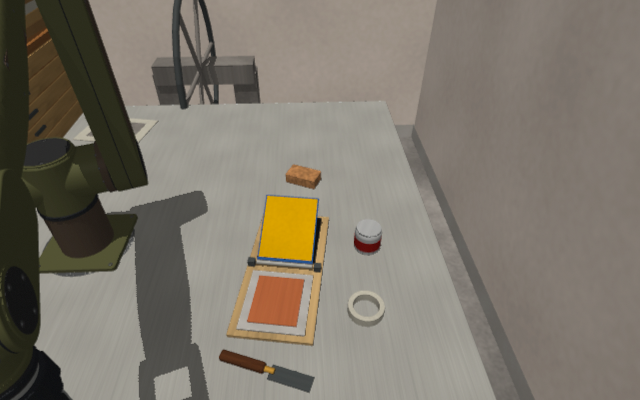

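View pics/top0.png

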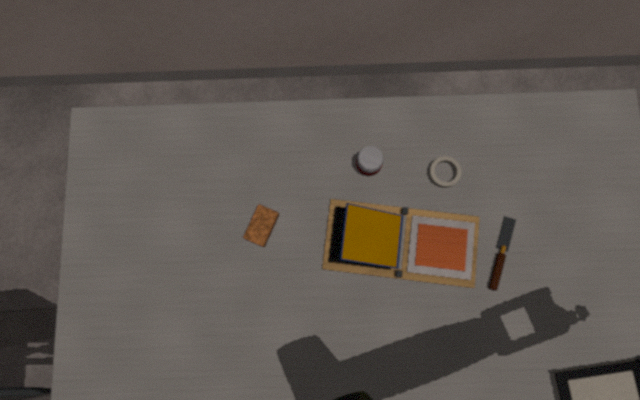

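```bash
cat > h.py <<'E'
import numpy as np,cv2
def load(n):
    d=np.load(n); return d["pixels"],d["camera_matrix"],d["view"]
def ray(K,V,uv):
    d=np.linalg.inv(K)@np.array([uv[0],uv[1],1.]); d=np.array([d[0],-d[1],-d[2]])
    R=V[:3,:3]; c=-R.T@V[:3,3]; d=R.T@d
    return c,d/np.linalg.norm(d)
def onz(K,V,uv,z):
    c,d=ray(K,V,uv); return c+d*(z-c[2])/d[2]
def proj(K,V,P):
    p=V[:3,:3]@np.asarray(P,float)+V[:3,3]; q=K@np.array([p[0],-p[1],-p[2]]); return q[:2]/q[2]
def tri(rs):
    A=np.zeros((3,3));b=np.zeros(3)
    for c,d in rs:
        M=np.eye(3)-np.outer(d,d);A+=M;b+=M@c
    return np.linalg.solve(A,b)
def blobs(px,lo,hi,amin=60):
    hsv=cv2.cvtColor(px,cv2.COLOR_RGB2HSV); m=cv2.inRange(hsv,np.array(lo),np.array(hi))
    cs,_=cv2.findContours(m,cv2.RETR_EXTERNAL,cv2.CHAIN_APPROX_NONE)
    return [c for c in sorted(cs,key=cv2.contourArea,reverse=True) if cv2.contourArea(c)>amin]
E
python3 - <<'E'
from h import *
for n in("side","top"):
    px,K,V=load(n+"0.npz")
    hsv=cv2.cvtColor(px,cv2.COLOR_RGB2HSV)
    print(n)
    for nm,lo,hi in(("yellow",(18,200,80),(30,255,255)),("copper",(3,130,120),(14,235,255)),("red",(170,120,50),(180,255,255))):
        for c in blobs(px,lo,hi):
            q=cv2.approxPolyDP(c,0.04*cv2.arcLength(c,True),True)[:,0]
            mm=cv2.moments(c); print(nm,cv2.contourArea(c),q.tolist(),[mm['m10']/mm['m00'],mm['m01']/mm['m00']])
            if nm=="copper":
                for p in q: print('   ',onz(K,V,p,21).round(0))
pts={"side":[(285,301),(289,207)],"top":[(440,247),(373,237)]}
for n in pts:
    px,K,V=load(n+"0.npz")
    for p in pts[n]: print(n,p,cv2.cvtColor(px,cv2.COLOR_RGB2HSV)[p[1],p[0]])
px=load("side0.npz")[0]; cv2.imwrite("pics/sidez.png",cv2.resize(px[150:400,200:400,::-1],None,fx=3,fy=2.4*1.0,interpolation=2))
px=load("top0.npz")[0]; cv2.imwrite("pics/topz.png",cv2.resize(px[130:310,310:530,::-1],None,fx=3.3,fy=3.3,interpolation=2))
E
```

```text
side
yellow 2990.0 [[267, 196], [259, 255], [310, 259], [316, 200]] [288.1005574136009, 227.79492753623185]
copper 2115.5 [[259, 276], [247, 320], [295, 325], [303, 280]] [276.1284172378476, 300.73032380051995]
    [ 472. -150.   21.]
    [ 454. -272.   21.]
    [ 559. -289.   21.]
    [ 579. -166.   21.]
copper 318.5 [[286, 176], [309, 184], [319, 171], [293, 165]] [302.61747776033485, 173.34327577184717]
    [533. 252.  21.]
    [605. 208.  21.]
    [639. 274.  21.]
    [556. 311.  21.]
top
yellow 2634.0 [[349, 205], [343, 257], [395, 265], [399, 217]] [371.060807390534, 236.04688686408505]
copper 1910.0 [[419, 224], [415, 263], [463, 270], [466, 230]] [441.0726003490401, 246.9]
    [ 576. -165.   21.]
    [ 474. -149.   21.]
    [ 453. -271.   21.]
    [ 556. -288.   21.]
copper 127.5 [[259, 220], [248, 232], [262, 243], [267, 231], [257, 239], [252, 230]] [256.87973856209146, 234.9816993464052]
    [599. 258.  21.]
    [568. 288.  21.]
    [538. 250.  21.]
    [569. 237.  21.]
    [549. 264.  21.]
    [573. 277.  21.]
copper 69.0 [[259, 205], [257, 209], [271, 217], [265, 222], [272, 222], [275, 213], [270, 210], [267, 214]] [266.28743961352654, 214.33333333333334]
    [640. 258.  21.]
    [629. 263.  21.]
    [606. 226.  21.]
    [593. 242.  21.]
    [593. 224.  21.]
    [617. 215.  21.]
    [625. 229.  21.]
    [615. 237.  21.]
side (285, 301) [ 10 171 176]
side (289, 207) [ 22 255 214]
top (440, 247) [  9 177 141]
top (373, 237) [ 21 255 128]
```

View pics/sidez.png

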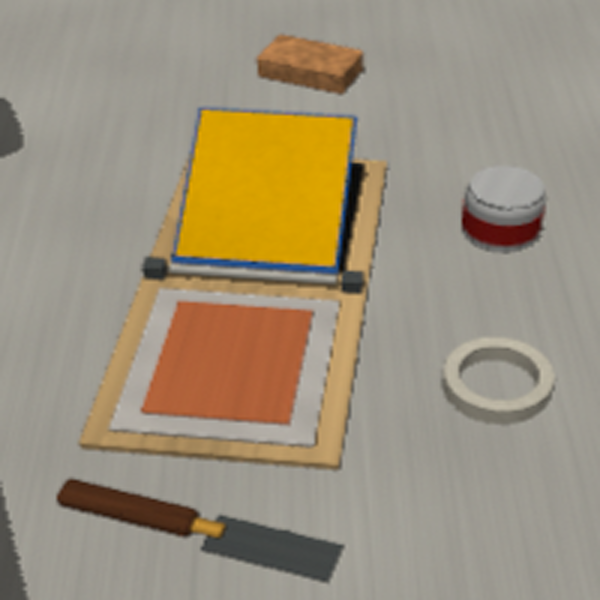

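View pics/topz.png

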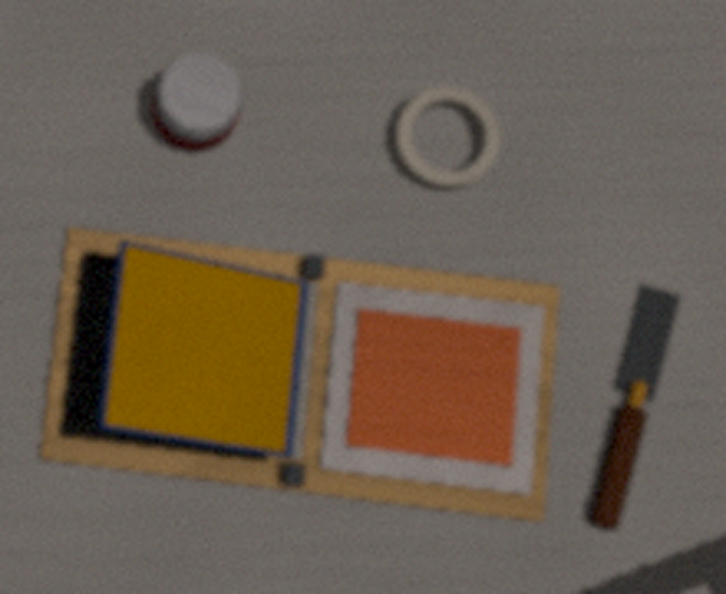

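The side view shows the leaf's yellow lining at corners (267,196), (259,255), (310,259), (316,200), with the copper plate in front of it, centred near (276,301). The cork block is at (303,173), the tin at (368,236), the tape at (366,307) and the knife near (265,370). The top view agrees, and nothing stands close to the +y edge of the leaf.

```bash
cat >> h.py <<'E'
def corners(c):
    # quad corners from line fits
    r=cv2.approxPolyDP(c,0.04*cv2.arcLength(c,True),True)[:,0].astype(float)
    if len(r)!=4: r=cv2.boxPoints(cv2.minAreaRect(c))
    P=c[:,0].astype(float); L=[]
    for i in range(4):
        a,b=r[i],r[(i+1)%4]; u=(b-a)/np.linalg.norm(b-a); t=(P-a)@u; d=abs((P-a)@[-u[1],u[0]])
        s=P[(d<2.5)&(t>4)&(t<np.linalg.norm(b-a)-4)]
        v=cv2.fitLine(s.astype(np.float32),cv2.DIST_HUBER,0,.01,.01).ravel(); L.append(np.cross([v[2],v[3],1],[v[2]+v[0],v[3]+v[1],1]))
    o=[np.cross(L[i-1],L[i]) for i in range(4)]
    return np.array([x[:2]/x[2] for x in o])
E
cat > meas.py <<'E'
from h import *
import sys
k=sys.argv[1]
C=[];Y={}
for n in("side","top"):
    px,K,V=load(n+k+".npz")
    q=corners(blobs(px,(3,130,110),(14,235,255))[0]); w=np.array([onz(K,V,p,21) for p in q])
    c=w.mean(0); a=w-c
    # order by angle
    ang=np.arctan2(a[:,1],a[:,0]); w=w[np.argsort(ang)]  # LL,LR,UR,UL
    yx=np.arctan2(*( (w[1]-w[0]+w[2]-w[3])[[1,0]])); yy=np.arctan2(*((w[3]-w[0]+w[2]-w[1])[[1,0]]))-np.pi/2
    print(n,c.round(1),np.degrees([yx,yy]).round(2),[np.linalg.norm(w[i]-w[i-1]).round(1) for i in range(4)])
    C.append((c,(yx+yy)/2))
    Y[n]=(corners(blobs(px,(18,200,70),(30,255,255))[0]),K,V)
c=np.mean([x[0] for x in C],0); yaw=np.mean([x[1] for x in C])
ex=np.array([np.cos(yaw),np.sin(yaw),0]);ey=np.array([-np.sin(yaw),np.cos(yaw),0])
O=c+104*ey; O[2]=24.5
print("spine",O.round(1),"yaw",np.degrees(yaw))
np.savez("board.npz",O=O,yaw=yaw,ex=ex,ey=ey)
S,T=Y["side"],Y["top"]
# order: match by world x,y at approx z=80
def order(q,K,V):
    w=np.array([onz(K,V,p,80) for p in q]); a=w-w.mean(0); b=np.c_[a@ex,a@ey]
    return q[np.argsort(np.arctan2(b[:,1],b[:,0]))]
qs,qt=order(*S),order(*T)
for a,b in zip(qs,qt):
    P=tri([ray(S[1],S[2],a),ray(T[1],T[2],b)]); d=P-O
    print(P.round(1),"board",np.round([d@ex,d@ey,d[2]],1),"ang",np.arctan2(d[2],d@ey).round(3),"r",np.hypot(d[2],d@ey).round(1))
E
python3 meas.py 0
```

```text
side [ 516.4 -219.6   21. ] [-8.94 -8.62] [np.float64(126.8), np.float64(106.0), np.float64(126.5), np.float64(106.7)]
top [ 514.5 -219.    21. ] [-8.56 -8.97] [np.float64(124.5), np.float64(105.0), np.float64(125.1), np.float64(103.6)]
spine [ 531.4 -116.5   24.5] yaw -8.77004297165537
[469.6 -93.3  32.6] board [-64.6  13.5   8.1] ang 0.539 r 15.8
[ 596.7 -113.3   33.9] board [64.1 13.1  9.4] ang 0.62 r 16.2
[617.   22.7 113.3] board [ 63.4 150.7  88.8] ang 0.533 r 174.9
[489.9  41.3 113.2] board [-65.  149.6  88.7] ang 0.535 r 173.9
```

```bash
cat > go.py <<'E'
from h import *
from scipy.spatial.transform import Rotation as R
b=np.load("board.npz");O,ex,ey=b["O"],b["ex"],b["ey"]
def W(x,y,z): return np.array([O[0],O[1],0])+x*ex+y*ey+np.array([0,0,z])
Rt=np.c_[ey,ex,[0,0,-1]]  # tool x along board y, y along board x, z down
E
python3 - <<'E'
from go import *
from cell import ctrl
s=ctrl.read_state(); p0=np.array([276.71,-588.146,231.322]); R0=np.array(s["tcp_rot"])
t=W(0,195,250); print(t, R0.T@(t-p0), R.from_matrix(R0.T@Rt).as_rotvec(), np.linalg.norm(t-p0))
E
```

```text
[561.08171686  76.21095896 250.        ] [ 540.18246345 -480.07931541  -17.69370075] [-0.0016346  -0.00106299 -0.97790105] 722.9013141135143
```

Call:
play_rows(jaw=[0,0,0,0,0,0,0,0], dp=[[20,-18,-6],[50,-44,-12],[80,-71,-18],[110,-98,-18],[140,-124,-18],[170,-151,-18],[200,-178,-18],[230,-204,-18]], rotation=[[0,0,-0.05],[0,0,-0.1],[0,0,-0.15],[0,0,-0.2],[0,0,-0.25],[0,0,-0.3],[0,0,-0.35],[0,0,-0.4]])

```text
t: 0.77
eef_pos: [398.0, -303.6, 248.9]
tcp_rot: [[0.666, 0.746, -0.0], [0.746, -0.666, 0.0], [0.0, -0.001, -1.0]]
wrist_force: [0.7, -0.5, -0.4]
opening: -0.3
```

```bash
cat > nx.py <<'E'
from go import *
from cell import ctrl
import sys
s=ctrl.read_state(); p0=np.array(s["eef_pos"]); R0=np.array(s["tcp_rot"])
print("t",round(s["t"],2),"F",np.round(s["wrist_force"],1),"q",np.round(s["q"],0),"open",s["opening"])
d=p0-np.array([O[0],O[1],0]); print("tcp board",np.round([d@ex,d@ey,d[2]],1))
if len(sys.argv)>3:
    t=W(*map(float,sys.argv[1:4])); print("dp",(R0.T@(t-p0)).round(1),"rot",R.from_matrix(R0.T@Rt).as_rotvec().round(3),np.linalg.norm(t-p0).round())
E
python3 nx.py 0 195 250
```

```text
t 0.77 F [ 0.7 -0.5 -0.4] q [-43. -13. 112.   0.  81.  -2.] open -0.2780770516913941
tcp board [-103.2 -205.2  248.9]
dp [ 391.9 -131.4   -1. ] rot [-0.    -0.    -0.576] 413.0
```

Call:
play_rows(jaw=[0,0,0,0,0,0,0,0], dp=[[36,-12,0],[72,-24,0],[108,-36,0],[144,-48,0],[180,-60,0],[216,-72,0],[252,-84,0],[288,-97,0]], rotation=[[0,0,-0.072],[0,0,-0.144],[0,0,-0.216],[0,0,-0.288],[0,0,-0.36],[0,0,-0.432],[0,0,-0.504],[0,0,-0.576]])

```text
t: 1.43
eef_pos: [518.2, -24.5, 249.0]
tcp_rot: [[0.151, 0.989, -0.0], [0.989, -0.151, -0.0], [-0.0, -0.0, -1.0]]
wrist_force: [-0.2, -0.9, -0.5]
opening: 0.3
```

```bash
python3 nx.py 0 195 250
```

```text
t 1.43 F [-0.2 -0.9 -0.5] q [ -9. -10. 110.  -0.  80.   0.] open 0.2644379787680296
tcp board [-27.   88.9 249. ]
dp [106.1  27.2  -1.1] rot [-0.     0.     0.002] 110.0
```

Call:
play_rows(jaw=[0,0,0,0,0,0,0,0], dp=[[36,9,0],[72,18,0],[106,27,0],[106,27,30],[106,27,65],[106,27,100],[106,27,130],[106,27,150]], rotation=[[0,0,0],[0,0,0],[0,0,0],[0,0,0],[0,0,0],[0,0,0],[0,0,0],[0,0,0]])

```text
t: 2.1
eef_pos: [558.5, 74.2, 94.9]
tcp_rot: [[0.154, 0.988, -0.006], [0.988, -0.154, -0.0], [-0.001, -0.006, -1.0]]
wrist_force: [0.3, -0.6, 0.0]
opening: 0.1
```

```bash
python3 nx.py 0 195 84; python3 - <<'E'
from cell import ctrl
import cv2,numpy as np
for n in("side","top"):
    f=ctrl.grab_frame(n); cv2.imwrite(f"pics/{n}1.png",cv2.resize(f["pixels"][120:320,180:500,::-1],None,fx=2.4,fy=2.4,interpolation=2)); np.savez(f"{n}1.npz",**f)
E
```

```text
t 2.1 F [ 0.3 -0.6  0. ] q [  2.   4. 112.  -0.  65.  11.] open 0.0702119325457797
tcp board [ -2.3 192.6  94.9]
dp [ 2.4  2.3 10.9] rot [-0.006  0.001 -0.002] 11.0
```

View pics/side1.png

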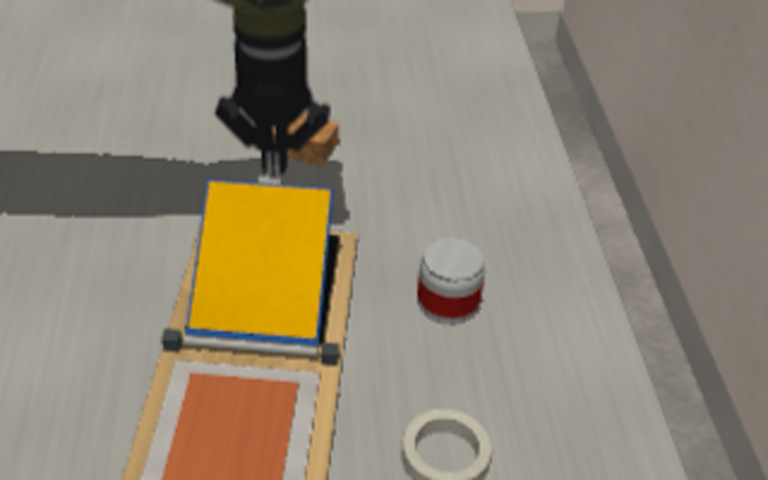

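View pics/top1.png

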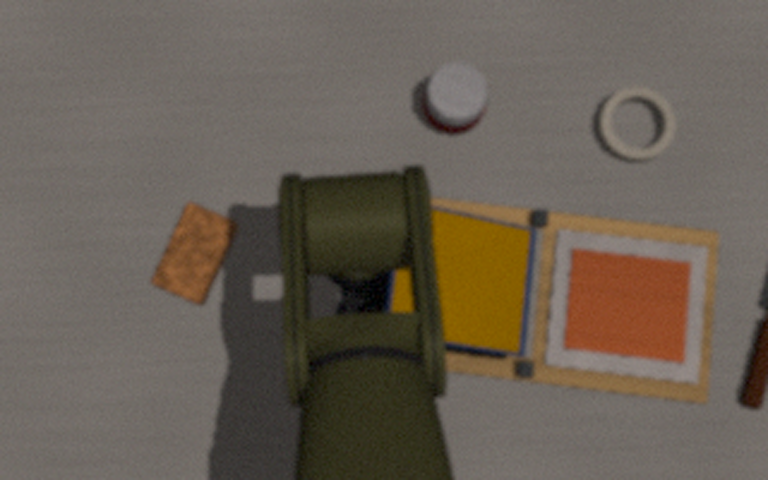

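The fingertips hang shut behind the leaf's free edge (about (270,180) in the side crop). The leaf and all the loose things are where they were. Next I work out the arc.

```bash
cat > arc.py <<'E'
import numpy as np,sys
def tip(th,w=11,r=150):
    c,s=np.cos(th),np.sin(th)
    if th<np.pi/2: return 180*c+2.5*s+w, 24.5+180*s-30
    return r*c+2.5*s+w, 24.5+r*s-2.5*c
y0,z0,a,b,n=map(float,sys.argv[1:6])
for th in np.linspace(a,b,int(n)):
    y,z=tip(th); print(round(th,3),"tip",round(y,1),round(z,1),"dp x,z",round(y-y0,1),round(z0-z,1))
E
python3 nx.py; python3 arc.py 192.6 94.9 0.52 3.142 51
```

```text
t 2.2 F [-1.2  0.4  0.4] q [  2.   4. 112.  -0.  65.  11.] open -0.4291257106030018
tcp board [ -3.6 192.2  93.9]
0.52 tip 168.4 83.9 dp x,z -24.2 11.0
0.572 tip 163.7 92.0 dp x,z -28.9 2.9
0.625 tip 158.4 99.8 dp x,z -34.2 -4.9
0.677 tip 152.8 107.3 dp x,z -39.8 -12.4
0.73 tip 146.8 114.5 dp x,z -45.8 -19.6
0.782 tip 140.4 121.4 dp x,z -52.2 -26.5
0.835 tip 133.7 127.9 dp x,z -58.9 -33.0
0.887 tip 126.6 134.0 dp x,z -66.0 -39.1
0.94 tip 119.2 139.8 dp x,z -73.4 -44.9
0.992 tip 111.6 145.2 dp x,z -81.0 -50.3
1.044 tip 103.6 150.1 dp x,z -89.0 -55.2
1.097 tip 95.4 154.7 dp x,z -97.2 -59.8
1.149 tip 86.9 158.7 dp x,z -105.7 -63.8
1.202 tip 78.3 162.4 dp x,z -114.3 -67.5
1.254 tip 69.4 165.6 dp x,z -123.2 -70.7
1.307 tip 60.4 168.3 dp x,z -132.2 -73.4
1.359 tip 51.3 170.5 dp x,z -141.3 -75.6
1.411 tip 42.0 172.2 dp x,z -150.6 -77.3
1.464 tip 32.7 173.5 dp x,z -159.9 -78.6
1.516 tip 23.3 174.2 dp x,z -169.3 -79.3
1.569 tip 13.9 174.5 dp x,z -178.7 -79.6
1.621 tip 5.9 174.4 dp x,z -186.7 -79.5
1.674 tip -1.9 174.0 dp x,z -194.5 -79.1
1.726 tip -9.7 173.1 dp x,z -202.3 -78.2
1.779 tip -17.
[... 406 characters left out ...]
2.303 tip -87.4 137.7 dp x,z -280.0 -42.8
2.355 tip -93.2 132.4 dp x,z -285.8 -37.5
2.408 tip -98.7 126.8 dp x,z -291.3 -31.9
2.46 tip -103.9 120.9 dp x,z -296.5 -26.0
2.513 tip -108.8 114.8 dp x,z -301.4 -19.9
2.565 tip -113.4 108.4 dp x,z -306.0 -13.5
2.618 tip -117.6 101.7 dp x,z -310.2 -6.8
2.67 tip -121.5 94.9 dp x,z -314.1 0.0
2.722 tip -125.0 87.8 dp x,z -317.6 7.1
2.775 tip -128.1 80.6 dp x,z -320.7 14.3
2.827 tip -130.9 73.2 dp x,z -323.5 21.7
2.88 tip -133.2 65.7 dp x,z -325.8 29.2
2.932 tip -135.2 58.1 dp x,z -327.8 36.8
2.985 tip -136.8 50.4 dp x,z -329.4 44.5
3.037 tip -137.9 42.6 dp x,z -330.5 52.3
3.09 tip -138.7 34.8 dp x,z -331.3 60.1
3.142 tip -139.0 26.9 dp x,z -331.6 68.0
```

Call:
play_rows(jaw=[0,0,0,0,0,0,0,0], dp=[[-2,3,6],[-8,3,10],[-15,3,10],[-21,3,10],[-25,3,10],[-29,3,3],[-34,3,-5],[-40,3,-12]], rotation=[[0,0,0],[0,0,0],[0,0,0],[0,0,0],[0,0,0],[0,0,0],[0,0,0],[0,0,0]])

```text
t: 2.87
eef_pos: [558.8, 34.5, 113.0]
tcp_rot: [[0.155, 0.988, 0.003], [0.988, -0.155, 0.002], [0.003, 0.003, -1.0]]
wrist_force: [2.8, 6.6, 1.7]
opening: -0.1
```

```bash
cat > snap.py <<'E'
from cell import ctrl
import cv2,numpy as np,sys
k=sys.argv[1]
f=ctrl.grab_frame("side"); g=ctrl.grab_frame("top"); a=f["pixels"][120:400,180:420,::-1]; b=g["pixels"][120:400,230:530,::-1]
cv2.imwrite(f"pics/b{k}.png",cv2.resize(np.hstack([a,b]),None,fx=1.48,fy=1.48,interpolation=2)); np.savez(f"side{k}.npz",**f);np.savez(f"top{k}.npz",**g)
E
python3 nx.py; python3 snap.py 2
```

```text
t 2.87 F [2.8 6.6 1.7] q [ -2.   2. 112.   0.  66.   7.] open -0.06048848661403961
tcp board [  4.1 153.5 113. ]
```

View pics/b2.png

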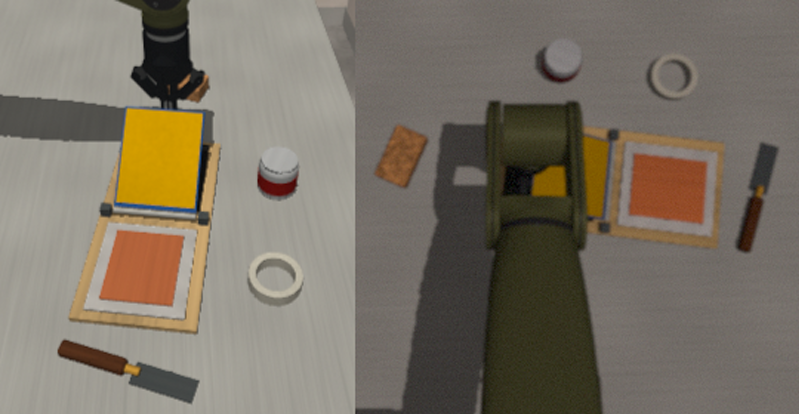

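Call:
play_rows(jaw=[0,0,0,0,0,0,0,0], dp=[[-6,0,-2],[-13,0,-8],[-20,0,-14],[-27,0,-20],[-34,0,-26],[-42,0,-31],[-50,0,-36],[-58,0,-41]], rotation=[[0,0,0],[0,0,0],[0,0,0],[0,0,0],[0,0,0],[0,0,0],[0,0,0],[0,0,0]])

```text
t: 3.63
eef_pos: [550.2, -22.8, 154.3]
tcp_rot: [[0.154, 0.988, 0.004], [0.988, -0.154, 0.001], [0.002, 0.004, -1.0]]
wrist_force: [1.7, 4.2, 3.1]
opening: -0.1
```

```bash
python3 nx.py; python3 snap.py 3; python3 meas.py 3
```

```text
t 3.63 F [1.7 4.2 3.1] q [ -8.  -2. 112.   0.  70.   1.] open -0.1262322184015418
tcp board [  4.3  95.5 154.3]
side [ 516.4 -219.6   21. ] [-8.94 -8.62] [np.float64(126.8), np.float64(106.0), np.float64(126.5), np.float64(106.7)]
top [ 513.9 -223.2   21. ] [-7.37 -8.56] [np.float64(114.0), np.float64(103.9), np.float64(118.9), np.float64(104.7)]
spine [ 530.3 -118.5   24.5] yaw -8.371419604340975
[ 478.2 -103.6   44.5] board [-53.8   7.2  20. ] ang 1.228 r 21.3
[ 574.6 -110.9   24.9] board [42.7 13.9  0.4] ang 0.028 r 13.9
[565.6 -36.5 167. ] board [ 22.9  86.3 142.5] ang 1.027 r 166.6
[481.1 -34.1 185.1] board [-61.   76.3 160.6] ang 1.127 r 177.8
```

View pics/b3.png

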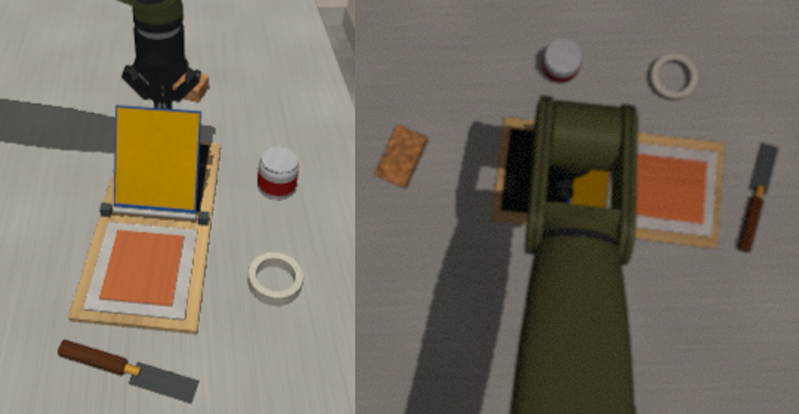

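The leaf follows the fingers. It is now at about 1.1 rad, and only the back edge is in contact. That measurement overwrote the board file from an occluded top view, so I restore it and carry on.

```bash
python3 meas.py 0 >/dev/null; cp board.npz b0.npz; sed -i 's/board.npz/b0.npz/' go.py
cat > ang.py <<'E'
from go import *
import sys
px,K,V=load(f"side{sys.argv[1]}.npz")
q=corners(blobs(px,(18,200,70),(30,255,255))[0]); q=q[np.argsort(q[:,1])]
for p,x in zip(sorted(q[:2],key=lambda p:p[0]),(-67,67)):
    c,d=ray(K,V,p); P0=W(x,0,0); P=c+d*(((P0-c)@ex)/(d@ex)) if abs(d@ex)>.3 else None
    # use radius constraint instead: |(y,z)|=177
    o=c-np.array(O); f=lambda t:np.hypot((o+t*d)@ey,(o+t*d)[2])-177
    ts=np.linspace(600,1800,4000); v=np.array([f(t) for t in ts]); i=np.where(v[:-1]*v[1:]<0)[0]
    for j in i:
        e=o+ts[j]*d; print("x",(e@ex).round(1),"theta",np.arctan2(e[2],e@ey).round(3))
E
python3 ang.py 0; python3 ang.py 3; python3 arc.py 95.5 154.3 1.097 1.674 12
```

```text
x -39.9 theta 1.244
x -66.1 theta 0.491
x 73.9 theta 1.233
x 63.7 theta 0.504
x -63.4 theta 1.154
x -85.3 theta 0.593
x 65.6 theta 1.126
x 57.8 theta 0.623
1.097 tip 95.4 154.7 dp x,z -0.1 -0.4
1.149 tip 86.9 158.8 dp x,z -8.6 -4.5
1.202 tip 78.2 162.4 dp x,z -17.3 -8.1
1.254 tip 69.4 165.6 dp x,z -26.1 -11.3
1.307 tip 60.4 168.3 dp x,z -35.1 -14.0
1.359 tip 51.2 170.5 dp x,z -44.3 -16.2
1.412 tip 42.0 172.2 dp x,z -53.5 -17.9
1.464 tip 32.6 173.5 dp x,z -62.9 -19.2
1.517 tip 23.2 174.2 dp x,z -72.3 -19.9
1.569 tip 13.8 174.5 dp x,z -81.7 -20.2
1.622 tip 5.9 174.4 dp x,z -89.6 -20.1
1.674 tip -2.0 174.0 dp x,z -97.5 -19.7
```

Call:
play_rows(jaw=[0,0,0,0,0,0,0,0], dp=[[-9,0,-4],[-18,0,-8],[-27,0,-11],[-35,0,-14],[-44,0,-16],[-53,0,-18],[-63,0,-19],[-72,0,-20]], rotation=[[0,0,0],[0,0,0],[0,0,0],[0,0,0],[0,0,0],[0,0,0],[0,0,0],[0,0,0]])

```text
t: 4.4
eef_pos: [537.5, -95.5, 172.3]
tcp_rot: [[0.155, 0.988, -0.0], [0.988, -0.155, -0.0], [-0.0, -0.0, -1.0]]
wrist_force: [1.5, 2.1, 0.4]
opening: 0.1
```

```bash
python3 nx.py; python3 snap.py 4; python3 ang.py 4
```

```text
t 4.4 F [1.5 2.1 0.4] q [-16.  -4. 111.  -0.  72.  -7.] open 0.11795219949477558
tcp board [  2.9  21.7 172.3]
x -63.1 theta 1.542
x -117.5 theta 0.133
x 64.5 theta 1.542
x 42.7 theta 0.134
```

View pics/b4.png

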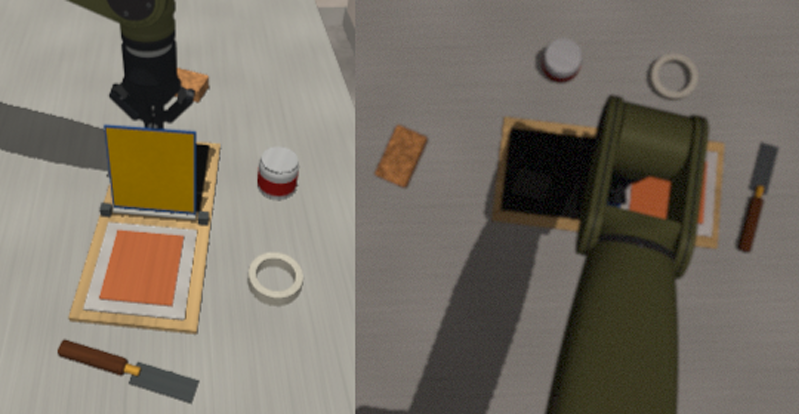

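The leaf stands nearly upright at about 1.53 rad. The fingers are behind it on the blue side, and the palm is well above the edge. I push on over the top.

Call:
play_rows(jaw=[0,0,0,0,0,0,0,0], dp=[[-8,0,-2],[-16,0,-2],[-24,0,-2],[-31,0,-1],[-39,0,0],[-47,0,2],[-55,0,4],[-62,0,7]], rotation=[[0,0,0],[0,0,0],[0,0,0],[0,0,0],[0,0,0],[0,0,0],[0,0,0],[0,0,0]])

```text
t: 5.17
eef_pos: [528.2, -156.7, 165.5]
tcp_rot: [[0.155, 0.988, 0.001], [0.988, -0.155, -0.001], [-0.001, 0.001, -1.0]]
wrist_force: [-0.4, 1.4, 2.9]
opening: 0.0
```

```bash
python3 nx.py; python3 snap.py 5;python3 arc.py -40.2 165.5 1.936 2.356 9
```

```text
t 5.17 F [-0.4  1.4  2.9] q [-22.  -3. 111.  -0.  72. -13.] open 0.029354095978216352
tcp board [  3.1 -40.2 165.5]
1.936 tip -40.2 165.5 dp x,z -0.0 -0.0
1.988 tip -47.6 162.6 dp x,z -7.4 2.9
2.041 tip -54.7 159.4 dp x,z -14.5 6.1
2.093 tip -61.7 155.7 dp x,z -21.5 9.8
2.146 tip -68.5 151.7 dp x,z -28.3 13.8
2.198 tip -75.1 147.4 dp x,z -34.9 18.1
2.251 tip -81.4 142.7 dp x,z -41.2 22.8
2.303 tip -87.5 137.7 dp x,z -47.3 27.8
2.356 tip -93.3 132.4 dp x,z -53.1 33.1
```

View pics/b5.png

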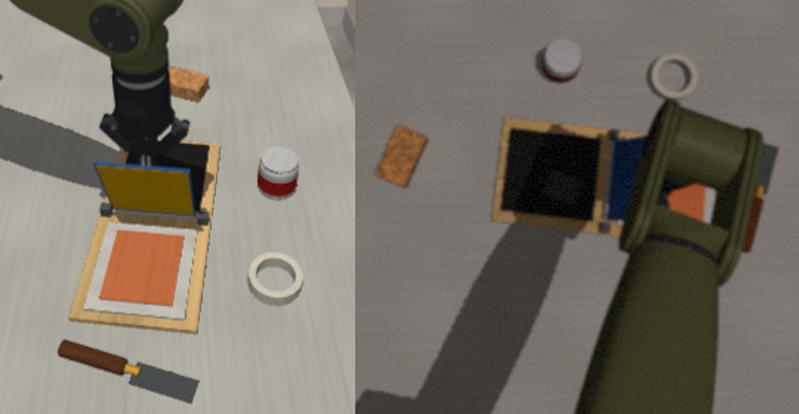

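The leaf is past upright, with the blue back now facing up in the top view and the tip on that back.

Call:
play_rows(jaw=[0,0,0,0,0,0,0,0], dp=[[-7,0,3],[-14,0,6],[-21,0,10],[-28,0,14],[-35,0,18],[-41,0,23],[-47,0,28],[-53,0,33]], rotation=[[0,0,0],[0,0,0],[0,0,0],[0,0,0],[0,0,0],[0,0,0],[0,0,0],[0,0,0]])

```text
t: 5.93
eef_pos: [520.0, -208.6, 131.7]
tcp_rot: [[0.154, 0.988, 0.0], [0.988, -0.154, -0.0], [-0.0, 0.0, -1.0]]
wrist_force: [1.3, 0.4, 0.4]
opening: -0.2
```

```bash
python3 nx.py; python3 snap.py 6;python3 arc.py -93.3 132.4 2.356 2.776 9
```

```text
t 5.93 F [1.3 0.4 0.4] q [-27.   1. 111.   0.  68. -18.] open -0.18350726649471402
tcp board [  2.8 -92.8 131.7]
2.356 tip -93.3 132.4 dp x,z 0.0 0.0
2.408 tip -98.8 126.7 dp x,z -5.5 5.7
2.461 tip -104.0 120.8 dp x,z -10.7 11.6
2.513 tip -108.9 114.7 dp x,z -15.6 17.7
2.566 tip -113.5 108.2 dp x,z -20.2 24.2
2.618 tip -117.7 101.6 dp x,z -24.4 30.8
2.671 tip -121.6 94.7 dp x,z -28.3 37.7
2.723 tip -125.1 87.7 dp x,z -31.8 44.7
2.776 tip -128.2 80.5 dp x,z -34.9 51.9
```

View pics/b6.png

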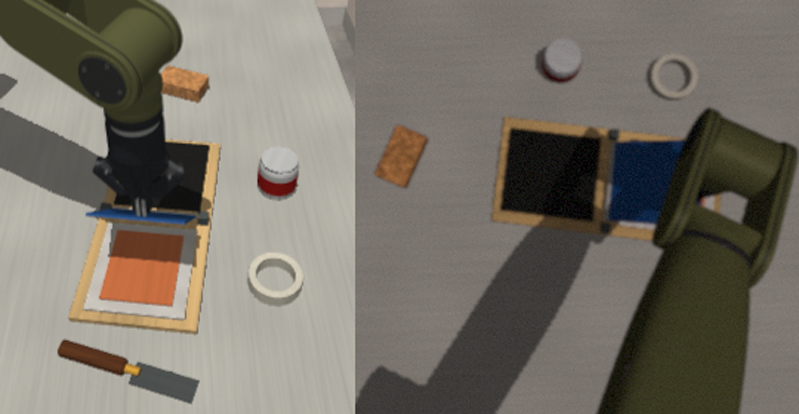

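The leaf is at about 2.35 rad, edge-on to the side camera, with the tip on its blue back. I continue.

Call:
play_rows(jaw=[0,0,0,0,0,0,0,0], dp=[[-6,0,6],[-11,0,12],[-16,0,18],[-21,0,24],[-25,0,31],[-29,0,38],[-32,0,45],[-35,0,52]], rotation=[[0,0,0],[0,0,0],[0,0,0],[0,0,0],[0,0,0],[0,0,0],[0,0,0],[0,0,0]])

```text
t: 6.7
eef_pos: [514.6, -243.1, 79.7]
tcp_rot: [[0.154, 0.988, 0.0], [0.988, -0.154, -0.0], [-0.0, 0.0, -1.0]]
wrist_force: [-0.5, -0.9, 2.0]
opening: 0.2
```

```bash
python3 nx.py; python3 snap.py 7
```

```text
t 6.7 F [-0.5 -0.9  2. ] q [-31.   5. 112.  -0.  63. -22.] open 0.2202862262736073
tcp board [   2.7 -127.6   79.7]
```

View pics/b7.png

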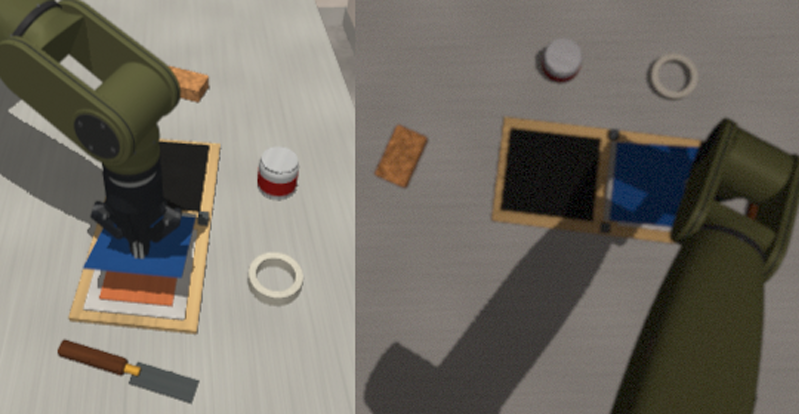

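Call:
play_rows(jaw=[0,0,0,0,0,0,0,0], dp=[[-3,0,7],[-5,0,14],[-7,0,21],[-9,0,28],[-10,0,35],[-11,0,41],[-11,0,46],[-11,0,50]], rotation=[[0,0,0],[0,0,0],[0,0,0],[0,0,0],[0,0,0],[0,0,0],[0,0,0],[0,0,0]])

```text
t: 7.47
eef_pos: [512.6, -253.4, 29.5]
tcp_rot: [[0.154, 0.988, -0.001], [0.988, -0.154, 0.0], [-0.0, -0.001, -1.0]]
wrist_force: [-0.2, -1.1, 1.4]
opening: -0.1
```

```bash
python3 nx.py; python3 snap.py 8
```

```text
t 7.47 F [-0.2 -1.1  1.4] q [-32.   9. 113.  -0.  58. -23.] open -0.06227008843662564
tcp board [   2.3 -138.2   29.5]
```

View pics/b8.png

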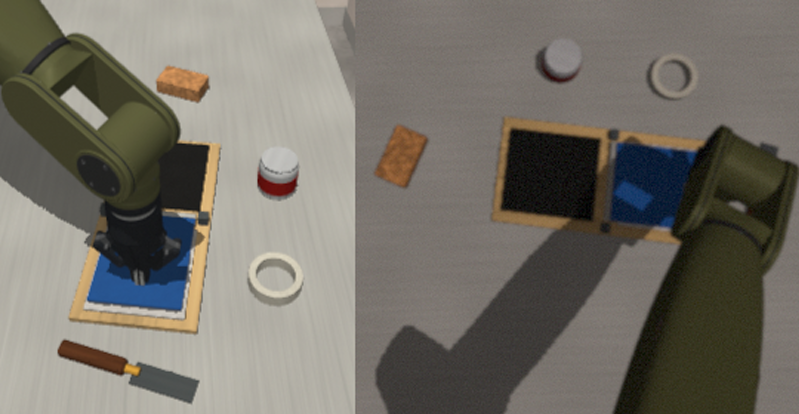

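Nearly flat. Now I press down slowly, 1 mm at a time, and watch the force rise at the stop.

Call:
play_rows(jaw=[0,0,0,0,0], dp=[[0,0,1],[0,0,2],[0,0,3],[0,0,3],[0,0,3]], rotation=[[0,0,0],[0,0,0],[0,0,0],[0,0,0],[0,0,0]])

```text
t: 7.98
eef_pos: [513.0, -253.4, 27.4]
tcp_rot: [[0.154, 0.988, 0.0], [0.988, -0.154, -0.0], [-0.0, 0.0, -1.0]]
wrist_force: [-0.4, 0.7, 0.4]
opening: -0.0
```

Call:
play_rows(jaw=[0,0,0,0], dp=[[0,0,0.7],[0,0,1.5],[0,0,1.5],[0,0,1.5]], rotation=[[0,0,0],[0,0,0],[0,0,0],[0,0,0]])

```text
t: 8.32
eef_pos: [513.2, -253.5, 27.0]
tcp_rot: [[0.154, 0.988, -0.0], [0.988, -0.154, 0.0], [0.0, -0.0, -1.0]]
wrist_force: [-3.8, 1.8, 6.8]
opening: -0.1
```

Call:
play_rows(jaw=[0,0,0,0], dp=[[0,0,0.5],[0,0,1],[0,0,1],[0,0,1]], rotation=[[0,0,0],[0,0,0],[0,0,0],[0,0,0]])

```text
t: 8.65
eef_pos: [513.2, -253.5, 26.9]
tcp_rot: [[0.154, 0.988, -0.001], [0.988, -0.154, 0.0], [0.0, -0.001, -1.0]]
wrist_force: [-5.9, 3.8, 12.6]
opening: -0.2
```

At the stop: the height is steady at 26.9 mm, where a flat back would lie at about 27, and the force has risen to 12.6 N. I let go straight up.

Call:
play_rows(jaw=[0,0,0,0,0,0,0,0], dp=[[0,0,-4],[0,0,-12],[0,0,-30],[0,0,-60],[0,0,-95],[0,0,-130],[0,0,-165],[0,0,-195]], rotation=[[0,0,0],[0,0,0],[0,0,0],[0,0,0],[0,0,0],[0,0,0],[0,0,0],[0,0,0]])

```text
t: 9.32
eef_pos: [513.2, -253.5, 222.9]
tcp_rot: [[0.154, 0.988, 0.002], [0.988, -0.154, -0.001], [-0.001, 0.002, -1.0]]
wrist_force: [1.4, -0.0, 0.6]
opening: 0.0
```

Call:
play_rows(jaw=[0,0,0,0,0,0,0,0], dp=[[-30,-15,0],[-60,-35,0],[-90,-55,0],[-120,-75,0],[-150,-95,0],[-185,-110,0],[-220,-125,0],[-240,-135,0]], rotation=[[0,0,0],[0,0,0],[0,0,0],[0,0,0],[0,0,0],[0,0,0],[0,0,0],[0,0,0]])

```text
t: 9.98
eef_pos: [340.3, -472.3, 220.3]
tcp_rot: [[0.157, 0.988, -0.0], [0.988, -0.157, -0.002], [-0.002, 0.0, -1.0]]
wrist_force: [-0.2, -0.6, -1.1]
opening: 0.3
```

Call:
play_rows(jaw=[0,0], dp=[[0,0,0],[0,0,0]], rotation=[[0,0,0],[0,0,0]])

```text
t: 10.15
eef_pos: [341.8, -470.3, 219.8]
tcp_rot: [[0.157, 0.988, 0.0], [0.988, -0.157, 0.0], [0.0, 0.0, -1.0]]
wrist_force: [0.2, 0.6, 0.5]
opening: -0.1
```

```bash
python3 nx.py; python3 snap.py 9; python3 - <<'E'
from go import *
for n in("side","top"):
    px,K,V=load(n+"9.npz"); b=blobs(px,(100,120,25),(125,255,255))
    print(n,len(b)); q=corners(b[0])
    for p in q:
        d=onz(K,V,p,27)-O; print(p.round(1),np.round([d@ex,d@ey],1))
    # expected corners if flat
    print([proj(K,V,W(x,y,27)).round(1).tolist() for x in(-70,70) for y in(0,-180)])
E
```

```text
t 10.15 F [0.2 0.6 0.5] q [-59.  -1. 104.   0.  77. -50.] open -0.11543579000458265
tcp board [-133.4 -378.6  219.8]
side 1
[256.1 263.4] [-67.3  -8.6]
[238.9 323.3] [ -67.1 -179.8]
[301.3 329.5] [  69.3 -179.3]
[310.7 267.9] [69.  -7.5]
[[255.8, 260.7], [237.5, 323.2], [311.4, 265.6], [301.5, 329.8]]
top 1
[407.7 217.1] [65.1 -9.5]
[402.5 267.4] [-67.5  -8.6]
[467.5 275.6] [ -67.4 -175.9]
[471.4 224.8] [  65.3 -176.6]
[[399.1, 268.0], [469.0, 276.8], [404.3, 214.9], [472.9, 223.2]]
```

View pics/b9.png

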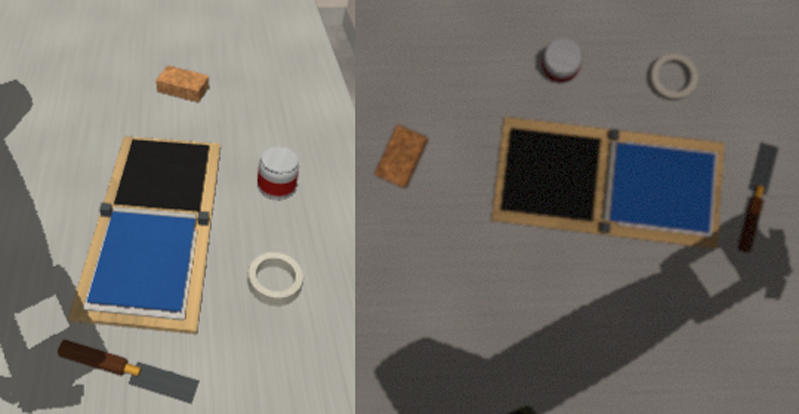

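The leaf lies blue side up over the plate. In the side image its free-edge corners are at (239,323) and (301,330), within 1.5 px of where a flat leaf would put them. All the loose things are where they were.

```bash
python3 -c "
from cell import ctrl
print(ctrl.close_job())"
```

```text
the job is handed in; nothing more can be done
None
```

The leaf now lies flat over the copper plate, and the job is handed in. With the fingers shut, I pushed the leaf by its blue free edge up to upright. I then pressed on its blue back with the fingertips down to the stop, lifted straight off and backed away. The motion took about 10 s of the 37 s allowed.

**Last checks:**
- **At the stop:** the tip height held at 26.9 mm, where a flat back would be about 27 mm, while the press rose to 12.6 N. That was the highest wrist reading I saw, though I only read it at the end of each move.
- **After letting go:** the leaf's free-edge corners in the side view were within 1.5 px of where a flat leaf would put them. The top view was 2 to 4 mm short at the free edge, and both views were 8 to 9 mm short at the spine. I put these down to the colour mask and the camera calibration.
- **Surroundings:** the tin, tape, knife and block look unmoved in the pictures. I saw no contact with the yellow lining or the copper plate, and the wrist force is back to about zero.

One mid-way measurement failed because the arm blocked the top camera and it overwrote my stored board position. I restored the first measurement before going on.

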